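# Set the damper screw of the dial scale

### The job

I am setting the damper of the dial scale, which needs its half load on: put the brass ring weight over the bare post in the middle of the scale, down on its seat, and let go of it. Then turn the black thumbscrew on top of the scale clockwise until it is fully seated, back it off a quarter turn, and finish still gripping it there so that I can tighten its lock nut. Leave the weight on the scale and the other things on the bench where they are.

Things in the scene. Friction and masses are not known exactly. Their poses are not given: they have to be found in the camera images.
- scale: white box-shaped dial scale, 180 x 260 x 160 mm high, fixed to the bench; origin under its middle at bench height, z up, x horizontal towards its round dial (which faces away from the robot), y along its 260 mm side. On its flat top, 160 mm up, are the load post in the middle and the damper thumbscrew 50 mm to its -x and 85 mm to its -y. Its pan has been taken off
- post_seat (a point): centre of the top of the scale's dark seat disc (68 mm across), 176 mm above the bench when unloaded, from which the bare pan post rises: steel, 12 mm thick, 30 mm tall, pointed at the top over the last 4 mm. Seat and post are sprung and sink together, straight down, about 5 mm under the brass weight
- post_tip (a point): top of that post, 30 mm above the seat (206 mm above the bench when unloaded)
- load (a joint): how far seat and post have sunk, in m: 0 unloaded, 0.005 under the brass weight alone (1 mm for each 1 N), stop at 0.0098
- brass_weight_mid (a point): brass-coloured ring weight, 0.5 kg, 48 mm across, 38 mm tall, with an 18 mm bore right through; this point is the middle of the ring, 19 mm above its underside. It stands bore up on a flat black rubber mat 4 mm thick, in a row with the two other ring weights, 85 mm between centres
- steel_weight_mid (a point): bright steel ring weight, 36 mm across, 30 mm tall, on the mat; not wanted. Middle of the ring
- iron_weight_mid (a point): dark iron ring weight, 56 mm across, 40 mm tall, on the mat; not wanted. Middle of the ring
- mat: black rubber mat 270 x 75 x 4 mm, fixed, under the three weights; origin under its middle, x along its length and along the row of weights
- damper_head (a point): middle of the damper thumbscrew's knurled round black head, 30 mm across and 20 mm tall (its underside 178 mm, this point 188 mm above the bench), with a white line on top from the middle to the rim, along this point's x axis. It turns about the vertical on a thin stem; a lock nut 22 mm wide lies under it. It does not rise noticeably in a quarter turn
- damper (a joint): angle of the thumbscrew in rad: 0 = fully seated (hard stop), growing as it is backed off counter-clockwise seen from above, up to 6.28. It starts between 1.0 and 2.8. Friction is about 0.06 N m, no spring: it stays where it is left
- pan: the scale's bright round pan, a bowl 210 mm across and 45 mm tall, loose on the bench; origin under its middle
- spanner: flat steel double-ended spanner 174 mm long along x, 7 mm thick, lying loose on the bench between mat and scale; origin under its middle
- specimen_jar: clear specimen jar with white lid, 68 mm across, 85 mm tall; origin under its middle
- specimen_jar_2: clear specimen jar with blue lid, 68 mm across, 85 mm tall; origin under its middle
- soap_bottle: green bottle, 64 mm across, 180 mm tall; origin under its middle
- knife: knife with yellow handle lying on the bench, 290 mm long along x, 18 mm thick; origin on the bench where handle meets blade
There are look-alikes about, which are no part of the job. Leave any green look-alike of the part that bears brass_weight_mid alone.

How it is judged:
On the way, in this order (a step that is already met when the one before it is completed fails the run):
1. the brass weight sits on the scale's seat, over the post, released (horizontal distance between brass_weight_mid and post_seat below 0.006 m and z of brass_weight_mid in the frame of post_seat below 0.0225 m and angle between brass_weight_mid's own z axis and vertical below 0.08 rad and value of joint load above 0.003 m and contact force between the fingers and brass_weight below 0.1 N), for 0.2 s.
2. the damper thumbscrew is turned clockwise until it is fully seated (value of joint damper below 0.08 rad), for 0.1 s.
At the end, for the whole second after the job is handed in: the thumbscrew stands still a quarter turn (1.57 +- 0.3 rad) back from its seat, gripped between the fingers (over 2 N, grasp point within 12 mm of its axis), with the brass weight resting untouched on the seat, within 6 mm of the post's axis and upright (all of step 1 and value of joint damper between 1.27 and 1.87 rad and velocity of joint damper between -0.05 and 0.05 rad/s and contact force between the fingers and damper above 2 N and horizontal distance between the grasp point and damper_head below 0.012 m); the arm keeps its last pose, push and grip.
It fails at once if another thing on the bench is moved by more than 30 mm (distance of any of steel_weight_mid, iron_weight_mid, pan, spanner, specimen_jar, specimen_jar_2, soap_bottle, knife from where it was at the start of the episode above 0.03 m).
It also fails if it takes over 61 s, if anything falls off the work surface, if the arm or the gripper's body presses on something with over 40 N, if the wrist force passes 120 N, or if a joint passes its speed limit or range.

### The arm

A 6-joint arm with a two-finger parallel gripper is mounted at the origin on the work surface. World frame = base frame: x ahead of the robot, y to its left, z up, the work surface at z = 0. Lengths are in m, angles in rad, forces in N, time in s.
With the tool pointing down it reaches from about 0.3 to 0.75 m from the base axis. Payload 8.5 kg.
Tool frame: the origin (TCP) lies midway between the tips of the shut fingers; the grasp point (between the pads) lies 19 mm behind it (grasp_offset is the distance from the TCP to the grasp point, in m); z points along the fingers, y is the direction in which the jaws open and shut (so a half turn about z gives the same grasp; the last joint's range is limited). The gripper opens to 85 mm and grips with 20 to 120 N. Pads are 22 mm wide; open, the fingers measure 114 mm over their backs; the gripper's body (76 mm by 85 mm) begins 54 mm behind the grasp point. The pads swing forward as they close: fully open they stand 13 mm farther back than shut.
Start: joints at [-1.412, 0.381, 1.297, -0, 1.464, -0.215], TCP at [0.201, -0.512, 0.231] pointing down, gripper open.
Joint ranges: [-3.11, 3.11], [-0.89, 2.33], [0.22, 2.48], [-1.42, 4.56], [0.17, 2.85], [-2.88, 2.88]. Speed limits (rad/s): [2.39, 2.39, 3.14, 3.14, 3.14, 3.14].

### API

Orientations are given as a 3x3 rotation matrix whose columns are the frame's x, y, z axes.
In Python, from plant import read_state, snapshot, close_job, masks_of, grasp_offset gives the robot as it stands.
- The arm moves only by the tool arm_command, never from a script. Its argument "rows" is a list that holds one entry, the list of rows, each a list of 6 numbers: the shift along the tool's x, y, z as a fraction of full scale, then the turn, a rotation vector about the tool's x, y, z as a fraction of full scale. A call has 1 to 5 rows; each row shifts and turns the commanded pose from where the row before left it, along the tool's axes as they then stand; what a row does not reach is not made up. Full scale, the value 1, is 400 mm for a shift and 180 degrees for a turn. A row lasts 1/12 s, in which the tool goes at most 41.7 mm and 7.16 degrees, less where a joint would pass 70% of its speed; a pose out of reach is approached as far as the arm can. A call with a number of a shift or a turn outside -1 to 1 is refused whole. A call with a gripper value outside its range is refused whole. "jaw" is the closure in counts, from 0 (fully open) to 255 (shut), set as the call begins (left out, the last holds). The fingers move at their own pace and stop on an object; "newtons" is the grip in N (left out, the last holds). Time passes only in rows, so rows that do not move let the fingers close. It gives the time, the measured TCP pose, the force and the opening at its end, in the units of the state.
- read_state(): the state, without advancing time (a new reading comes with each control period).
- snapshot(name): name is "scene" or "side" or "wrist"; returns a dict with "image" (480x640x3 uint8, blue, green, red), "fx", "fy", "cx", "cy" (pixels), "dist_coeffs" ([k1, k2, p1, p2, k3] as OpenCV has them; the pictures are not rectified), "R" (3x3) and "t" (3): a world point X has camera coordinates R X + t. Camera axes: x right, y down, z forward; pixel columns grow to the right and rows downward; lengths in m; the calibration is good to about 2 mm. A picture is of the moment at which its call begins. There is no depth.
- close_job(): hands the job in, once; it reports no verdict.
Trained networks look in a picture, given as the dict that the camera call returned (one of the last four; its "shot" number tells which), for a name from the list of things; names that differ only in an ending like _2 or _b are one class to them, and where a whole thing is asked for, a point or a joint stands for the part that bears it (a point fixed in the world has none). Each returns a list of dicts, best first, with "p" (0 to 1); they miss things now and then, are a little off and sometimes report something else, mostly with a low value. They report only what shows in the picture. A call takes as long as a camera call. They do not tell look-alikes from the thing itself.
- masks_of(label, picture): "mask" (480x640 bool, what is visible of it) and "point" ([column, row] in pixels, amid what is visible of it).
The state is a dict: "time": time; "joints": joint angles; "qd": joint speeds; "joint_efforts": joint torques, N m; "eef_pos": TCP position; "eef_rot": TCP orientation; "ft_force": force on the tool from outside, world axes, zero at the start; "torque": the same for the moment, N m; "gripper_width": finger opening in m.
Only numpy, scipy, OpenCV 4.12 (cv2) and the standard library are available. Lean on these libraries where they do the work, as an engineer would, in place of code of your own. Each camera call takes 0.05 s, during which the arm holds its last target. There are 200 camera calls.

## Working session

There is one attempt and no reset: what is moved stays moved. The work goes in short steps, Python scripts to look and compute and a tool call to move; the robot and the scene stay as the last step left them, time stands still between calls to the robot, and variables do not carry over. Pictures are saved under pics/ and viewed, about 8 in all and at most 12, crops included, and the job is handed in when it is done.

Besides the shell and the picture viewer there is one more tool, called as name([rows], argument=value, ...), one row to a line, values as JSON. arm_command: Moves the arm, as the interface text tells. Shift numbers are shares of 400 mm and turn numbers shares of 180 degrees, none past 1 either way. Its arguments: {"type":"object","properties":{"rows":{"type":"array"},"jaw":{"type":"number"},"newtons":{"type":"number"}},"required":["rows"]}

```bash
mkdir -p pics; ls
python3 - <<'E'
from plant import *
import cv2,numpy as np
s=read_state();print(s['time'],s['eef_pos'],np.round(s['eef_rot'],3).tolist(),s['gripper_width'],grasp_offset() if callable(grasp_offset) else grasp_offset)
a=snapshot('scene');b=snapshot('side')
for n,p in(('scene',a),('side',b)):
    cv2.imwrite(f'pics/{n}0.png',p['image'])
    print(n,p['fx'],p['dist_coeffs'],np.round(p['R'],3).tolist(),np.round(p['t'],3))
    for l in ['brass_weight_mid','steel_weight_mid','iron_weight_mid','damper_head','scale','mat','spanner','pan']:
        print(l,[(round(d['p'],2),np.round(d['point']).tolist(),int(d['mask'].sum())) for d in masks_of(l,p)])
E
```

```text
pics
0.0 [ 0.20077859 -0.51173453  0.23072462] [[0.931, 0.365, -0.0], [0.365, -0.931, 0.001], [0.0, -0.001, -1.0]] 0.08561292261099496 0.0187
scene 532.3982352107719 [-0.02057606  0.          0.          0.          0.        ] [[-0.656, 0.755, 0.01], [0.607, 0.536, -0.587], [-0.448, -0.379, -0.81]] [ 0.347 -0.249  1.73 ]
brass_weight_mid [(0.8, [306.0, 171.0], 230), (0.7, [254.0, 180.0], 234), (0.51, [483.0, 320.0], 892), (0.48, [283.0, 198.0], 269)]
steel_weight_mid [(0.73, [263.0, 210.0], 153), (0.45, [359.0, 254.0], 517), (0.2, [244.0, 229.0], 358)]
iron_weight_mid [(0.67, [245.0, 229.0], 375), (0.65, [336.0, 221.0], 107)]
damper_head [(0.59, [311.0, 216.0], 297), (0.56, [339.0, 218.0], 135)]
scale [(0.77, [355.0, 275.0], 9373), (0.71, [280.0, 195.0], 261)]
mat [(0.73, [269.0, 213.0], 886)]
spanner [(0.57, [318.0, 221.0], 237)]
pan [(0.83, [209.0, 268.0], 3953)]
side 580.552299312395 [-0.1252709  0.         0.         0.         0.       ] [[0.997, -0.079, -0.013], [-0.063, -0.677, -0.733], [0.049, 0.732, -0.68]] [-0.548  0.13   1.34 ]
brass_weight_mid [(0.75, [273.0, 409.0], 665), (0.6, [207.0, 370.0], 611), (0.56, [262.0, 365.0], 580), (0.39, [308.0, 360.0], 341)]
steel_weight_mid [(0.67, [306.0, 357.0], 330)]
iron_weight_mid [(0.71, [346.0, 351.0], 741), (0.31, [296.0, 148.0], 658)]
damper_head [(0.62, [304.0, 188.0], 463), (0.54, [285.0, 210.0], 191), (0.28, [300.0, 365.0], 2564)]
scale [(0.98, [304.0, 221.0], 9361)]
mat [(0.86, [298.0, 366.0], 2630), (0.71, [335.0, 140.0], 1073), (0.37, [302.0, 188.0], 421)]
spanner [(0.56, [260.0, 322.0], 553)]
pan [(0.77, [419.0, 332.0], 6227)]
```

Run:
```python
import cv2,numpy as np
a=cv2.imread('pics/scene0.png');b=cv2.imread('pics/side0.png')
cv2.imwrite('pics/a1.png',cv2.resize(a[140:360,180:460],None,fx=2.8,fy=2.8,interpolation=2))
cv2.imwrite('pics/b1.png',cv2.resize(b[130:440,180:500],None,fx=1.9,fy=1.9,interpolation=2))
```

```text
(no output)
```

View pics/a1.png

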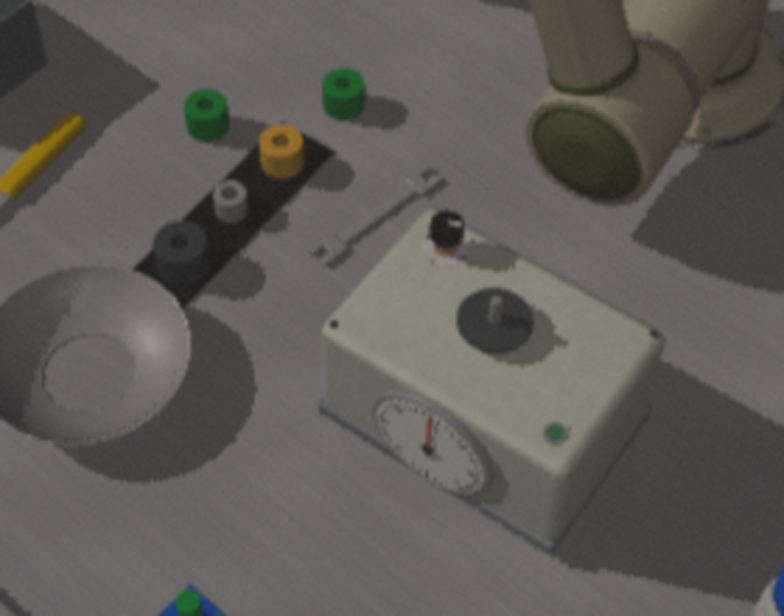

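View pics/b1.png

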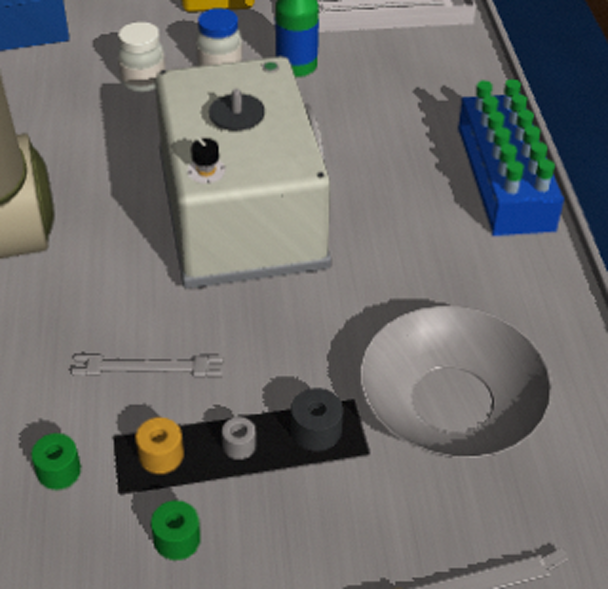

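The brass weight is the orange ring on the mat, at scene (281,194) and side (262,365). It is in a row with the steel and iron rings. The green rings at scene (254,180) and (306,171), and side (207,370) and (273,409), are look-alikes. The seat is at scene (357,254) and side (304,188), and the damper head at scene (339,220) and side (287,210). The crops already confirm this.

```bash
cat > h.py <<'E'
from plant import *
import cv2,numpy as np
def ray(p,uv):
    K=np.array([[p['fx'],0,p['cx']],[0,p['fy'],p['cy']],[0,0,1]])
    x=cv2.undistortPoints(np.array([[uv]],float),K,np.array(p['dist_coeffs'])).ravel()
    R=np.array(p['R']);t=np.array(p['t']);return -R.T@t,R.T@np.array([x[0],x[1],1.])
def onz(p,uv,z):
    c,d=ray(p,uv);return c+d*(z-c[2])/d[2]
def proj(p,X):
    K=np.array([[p['fx'],0,p['cx']],[0,p['fy'],p['cy']],[0,0,1]])
    return cv2.projectPoints(np.array(X,float).reshape(-1,3),cv2.Rodrigues(np.array(p['R']))[0],np.array(p['t']),K,np.array(p['dist_coeffs']))[0].reshape(-1,2)
def pick(label,p,uv):
    ds=[d for d in masks_of(label,p)]
    ds=[d for d in ds if np.hypot(*(np.array(d['point'])-uv))<12]
    return min(ds,key=lambda d:d['mask'].sum())['mask'] if ds else None
def cen(m):
    y,x=np.nonzero(m);return np.array([x.mean(),y.mean()])
E
python3 - <<'E'
from h import *
a=snapshot('scene');b=snapshot('side')
for l,z,ua,ub in [('brass_weight_mid',.023,(282,196),(262,365)),('steel_weight_mid',.019,(263,210),(306,357)),('iron_weight_mid',.024,(245,229),(346,351)),('damper_head',.188,(339,220),(286,210)),('seat',.176,(357,254.5),(304,188.5))]:
    for p,u in((a,ua),(b,ub)):
        m=pick(l,p,u) if l!='seat' else None
        c=cen(m) if m is not None else u
        print(l,np.round(c,1),np.round(onz(p,c,z),4))
c=pick('pan',b,(419,332));print('pan',onz(b,cen(c),.02))
for l in ['specimen_jar','soap_bottle']: print(l,[(round(d['p'],2),np.round(onz(b,d['point'],.06),3)) for d in masks_of(l,b)])
E
```

```text
brass_weight_mid [280.3 193.1] [ 0.4152 -0.2531  0.023 ]
brass_weight_mid [263.8 364.1] [ 0.4174 -0.253   0.023 ]
steel_weight_mid [262.3 210.8] [ 0.4991 -0.2478  0.019 ]
steel_weight_mid [305.2 359.8] [ 0.5012 -0.2468  0.019 ]
iron_weight_mid [244.6 229.3] [ 0.5843 -0.2346  0.024 ]
iron_weight_mid [346.2 350.3] [ 0.5863 -0.2344  0.024 ]
damper_head [338.9 220.9] [0.4838 0.0272 0.188 ]
damper_head [287.3 210. ] [0.4844 0.0257 0.188 ]
seat [357.  254.5] [0.5274 0.1215 0.176 ]
seat [304.  188.5] [0.5253 0.1126 0.176 ]
pan [ 0.74689983 -0.19480631  0.02      ]
specimen_jar [(0.88, array([0.398, 0.384, 0.06 ])), (0.71, array([0.515, 0.451, 0.06 ])), (0.43, array([0.526, 0.128, 0.06 ]))]
soap_bottle [(0.65, array([0.64 , 0.478, 0.06 ])), (0.52, array([ 0.582, -0.265,  0.06 ])), (0.48, array([0.525, 0.263, 0.06 ]))]
```

arm_command([
  [[0.082, -0.045, 0.012, 0, 0, 0], [0.082, -0.045, 0.012, 0, 0, 0], [0.082, -0.045, 0.012, 0, 0, 0], [0.082, -0.045, 0.012, 0, 0, 0], [0.082, -0.045, 0.012, 0, 0, 0]],
], jaw=60, newtons=40)

```text
time: 1.97
eef_pos: [0.3214, -0.3669, 0.2072]
eef_rot: [[0.931, 0.365, 0.0], [0.365, -0.931, -0.0], [0.0, 0.0, -1.0]]
ft_force: [1.3, -0.8, 0.0]
gripper_width: 0.0653
```

arm_command([
  [[0.082, -0.045, 0.012, 0, 0, 0], [0.082, -0.045, 0.012, 0, 0, 0], [0.082, -0.045, 0.012, 0, 0, 0], [0.082, -0.045, 0.012, 0, 0, 0], [0, 0, 0, 0, 0, 0]],
])

```text
time: 2.38
eef_pos: [0.4189, -0.2487, 0.1875]
eef_rot: [[0.929, 0.37, -0.0], [0.37, -0.929, 0.002], [0.001, -0.002, -1.0]]
ft_force: [0.3, -0.2, -0.0]
gripper_width: 0.0653
```

Run:
```python
from h import *
s=read_state();print(s['time'],s['eef_pos'],s['joints'],s['gripper_width'])
a=snapshot('side');p=snapshot('wrist')
for d in masks_of('brass_weight_mid',a)+masks_of('spanner',a): print('side',round(d['p'],2),np.round(d['point']),np.round(onz(a,cen(d['mask']),.02),3))
for l,z in (('brass_weight_mid',.023),('steel_weight_mid',.019)):
  for d in masks_of(l,p):
    print(l,round(d['p'],2),np.round(d['point']),int(d['mask'].sum()),np.round(onz(p,cen(d['mask']),z),4))
cv2.imwrite('pics/w1.png',p['image'])
print('tcp px',proj(p,[s['eef_pos'],s['eef_pos']*np.array([1,1,0])+[0,0,.023]]), -np.array(p['R']).T@p['t'])
```

```text
2.3833 [ 0.41892007 -0.24865069  0.187494  ] [-0.78009774  0.31158912  1.54053501  0.00159575  1.29101241  0.41102175] 0.06531303070278828
side 0.78 [264. 363.] [ 0.417 -0.251  0.02 ]
side 0.76 [208. 371.] [ 0.307 -0.262  0.02 ]
side 0.74 [272. 320.] [ 0.412 -0.142  0.02 ]
side 0.55 [302. 188.] [0.532 0.31  0.02 ]
brass_weight_mid 0.88 [423. 243.] 2350 [ 0.4309 -0.3528  0.023 ]
brass_weight_mid 0.75 [287. 319.] 2169 [ 0.3074 -0.2596  0.023 ]
brass_weight_mid 0.55 [324. 228.] 2257 [ 0.4149 -0.2515  0.023 ]
steel_weight_mid 0.76 [361. 134.] 1107 [ 0.5021 -0.247   0.019 ]
tcp px [[317.54467321 289.12143211]
 [319.58532863 216.99780379]] [ 0.47931385 -0.22673118  0.33022219]
```

View pics/w1.png

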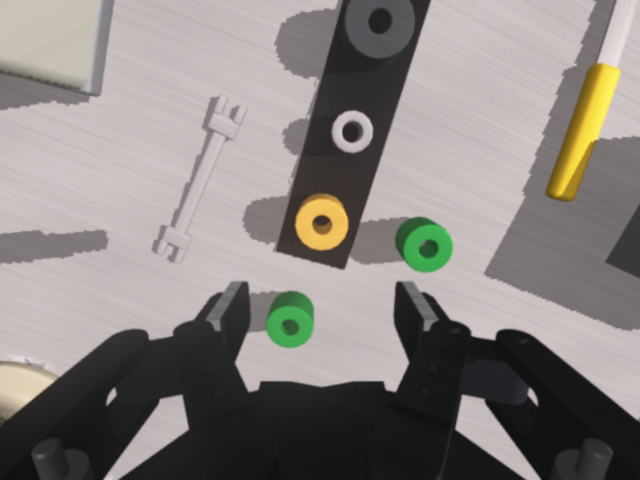

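The wrist view shows the orange ring at (321,222) on the mat, with green rings 10 cm away at (427,246) and (290,320). The fingers have a clear way down.

arm_command([
  [[-0.011, 0.0045, 0, 0, 0, 0], [0, 0, 0.1, 0, 0, 0], [0, 0, 0.1, 0, 0, 0], [0, 0, 0.1, 0, 0, 0], [0, 0, 0.1, 0, 0, 0]],
])

```text
time: 3.1
eef_pos: [0.4124, -0.2577, 0.0269]
eef_rot: [[0.932, 0.364, 0.001], [0.364, -0.932, -0.001], [0.001, 0.002, -1.0]]
ft_force: [0.9, -0.6, 0.0]
gripper_width: 0.0653
```

arm_command([
  [[0, 0, 0.041, 0, 0, 0], [0, 0, 0, 0, 0, 0]],
])

```text
time: 3.27
eef_pos: [0.4111, -0.2563, 0.0086]
eef_rot: [[0.932, 0.364, -0.005], [0.364, -0.932, 0.005], [-0.003, -0.006, -1.0]]
ft_force: [-1.4, 0.9, 0.3]
gripper_width: 0.0654
```

Run:
```python
from h import *
s=read_state();print(s['time'],s['eef_pos'],s['joints'],s['gripper_width'],s['ft_force'])
p=snapshot('wrist');cv2.imwrite('pics/w2.png',p['image'])
for d in masks_of('brass_weight_mid',p):
    print(round(d['p'],2),np.round(d['point']),int(d['mask'].sum()),np.round(onz(p,cen(d['mask']),.042),4))
```

```text
3.2667 [ 0.41110841 -0.25625448  0.00859473] [-8.02348744e-01  5.68274311e-01  1.76451159e+00 -1.00923264e-04
  8.15666578e-01  3.96358387e-01] 0.06537675766346727 [-1.35133351  0.89819141  0.27203985]
0.84 [314. 301.] 13927 [ 0.4222 -0.2492  0.042 ]
0.71 [545. 320.] 8370 [ 0.4452 -0.3323  0.042 ]
```

View pics/w2.png

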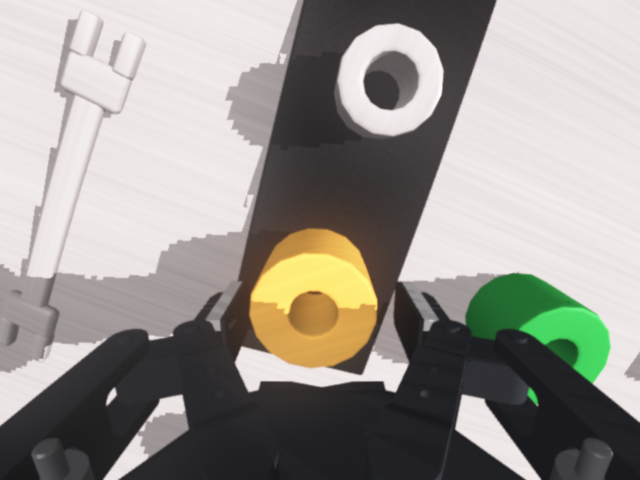

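The orange ring is between the fingers with its bore at about (314,313). I'll work out the residual.

Run:
```python
from h import *
p=snapshot('wrist');s=read_state()
print(s['eef_pos']);X=onz(p,(314.5,311),.042);print(X)
e=s['eef_pos'];R=np.array(s['eef_rot']);print('tool delta',R.T@(X-e))
```

```text
[ 0.41334035 -0.25776677  0.01293991]
[ 0.41806175 -0.25288061  0.042     ]
tool delta [ 0.00619942 -0.00277424 -0.02906073]
```

arm_command([
  [[0.014, -0.006, 0.005, 0, 0, 0], [0, 0, 0, 0, 0, 0], [0, 0, 0, 0, 0, 0]],
])

```text
time: 3.67
eef_pos: [0.4179, -0.2525, 0.0107]
eef_rot: [[0.931, 0.366, 0.001], [0.366, -0.931, -0.001], [0.001, 0.002, -1.0]]
ft_force: [-0.4, 0.3, 0.5]
gripper_width: 0.0651
```

arm_command([
  [[0, 0, 0, 0, 0, 0], [0, 0, 0, 0, 0, 0], [0, 0, 0, 0, 0, 0], [0, 0, 0, 0, 0, 0], [0, 0, 0, 0, 0, 0]],
], jaw=255)

```text
time: 4.08
eef_pos: [0.4175, -0.2523, 0.0103]
eef_rot: [[0.931, 0.365, 0.0], [0.365, -0.931, -0.0], [0.0, 0.0, -1.0]]
ft_force: [-0.7, 2.9, 5.3]
gripper_width: 0.0459
```

arm_command([
  [[0, 0, 0, 0, 0, 0], [0, 0, -0.03, 0, 0, 0], [0, 0, -0.1, 0, 0, 0], [0, 0, -0.1, 0, 0, 0], [0, 0, -0.1, 0, 0, 0]],
])

```text
time: 4.5
eef_pos: [0.4167, -0.2518, 0.1428]
eef_rot: [[0.931, 0.365, -0.002], [0.365, -0.931, 0.002], [-0.001, -0.002, -1.0]]
ft_force: [1.1, -0.9, -5.3]
gripper_width: 0.046
```

arm_command([
  [[0, 0, -0.1, 0, 0, 0], [0, 0, -0.1, 0, 0, 0], [0, 0, -0.068, 0, 0, 0], [0.054, -0.0735, 0, 0, 0, 0], [0.054, -0.0735, 0, 0, 0, 0]],
])

```text
time: 4.92
eef_pos: [0.4361, -0.1821, 0.2499]
eef_rot: [[0.932, 0.362, 0.002], [0.362, -0.932, -0.001], [0.001, 0.002, -1.0]]
ft_force: [0.5, 1.3, -6.8]
gripper_width: 0.0464
```

arm_command([
  [[0.054, -0.0735, 0, 0, 0, 0], [0.054, -0.0735, 0, 0, 0, 0], [0.054, -0.0735, 0, 0, 0, 0], [0.054, -0.0735, 0, 0, 0, 0], [0.054, -0.0735, 0, 0, 0, 0]],
])

```text
time: 5.33
eef_pos: [0.4825, -0.0037, 0.2484]
eef_rot: [[0.931, 0.365, -0.002], [0.365, -0.931, 0.0], [-0.001, -0.001, -1.0]]
ft_force: [1.0, -1.0, -4.5]
gripper_width: 0.0463
```

arm_command([
  [[0.054, -0.0735, 0, 0, 0, 0], [0.054, -0.0735, 0, 0, 0, 0], [0, 0, 0, 0, 0, 0], [0, 0, 0, 0, 0, 0]],
])

```text
time: 5.67
eef_pos: [0.5013, 0.0666, 0.2481]
eef_rot: [[0.93, 0.368, -0.002], [0.368, -0.93, 0.0], [-0.002, -0.001, -1.0]]
ft_force: [-0.1, -0.4, -4.6]
gripper_width: 0.0463
```

Run:
```python
from h import *
s=read_state();print(s['time'],s['eef_pos'],s['joints'],s['gripper_width'],s['ft_force'])
p=snapshot('wrist');cv2.imwrite('pics/w3.png',p['image'])
for l in('brass_weight_mid','steel_weight_mid','damper_head'):
  for d in masks_of(l,p):
    print(l,round(d['p'],2),np.round(d['point']),int(d['mask'].sum()))
```

```text
5.6667 [0.50125029 0.06656026 0.24810643] [-1.02439551e-01  2.91170975e-01  1.38399721e+00 -1.19380877e-04
  1.46848911e+00  1.09110760e+00] 0.04626338065560584 [-0.09870738 -0.35113939 -4.56334482]
brass_weight_mid 0.7 [585. 366.] 1544
brass_weight_mid 0.65 [474. 432.] 226
brass_weight_mid 0.55 [322. 314.] 13168
brass_weight_mid 0.29 [ 12. 177.] 1737
steel_weight_mid 0.96 [552. 299.] 1007
steel_weight_mid 0.31 [253. 156.] 81139
damper_head 0.59 [452. 293.] 766
```

View pics/w3.png

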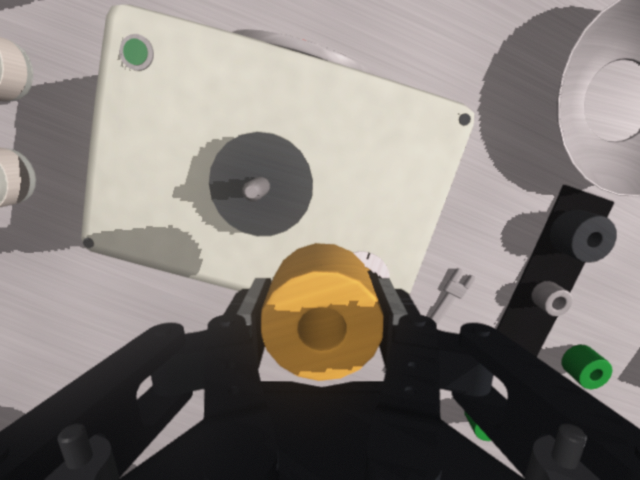

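The dark seat disc is centred near (261,184) with the post on it. The ring is held with its bore at (322,326), and the damper is hidden to the lower right of the ring.

Run:
```python
from h import *
p=snapshot('wrist');s=read_state();e=s['eef_pos'];R=np.array(s['eef_rot'])
im=p['image']
# seat disc by dark gray threshold
g=im.max(2);m=((g<95)&(g>30)).astype(np.uint8)
m[:, :190]=0;m[:, 330:]=0;m[:120]=0;m[245:]=0
m=cv2.morphologyEx(m,cv2.MORPH_CLOSE,np.ones((9,9)))
c=max(cv2.findContours(m,0,2)[0],key=cv2.contourArea);h=cv2.convexHull(c);print(cv2.fitEllipse(h),cv2.boundingRect(h))
S=onz(p,cv2.fitEllipse(h)[0],.176);S2=onz(p,(261,184),.176);B=onz(p,(322,326),e[2]+.0317)
print(e,S,S2,B,'bore-tcp tool',R.T@(B-e),'move tool',R.T@(S2-B))
th=np.deg2rad(np.arange(0,360,10));
c0=onz(p,(261,184),.176);q=proj(p,np.c_[c0[0]+.034*np.cos(th),c0[1]+.034*np.sin(th),0*th+.176]);print(q.min(0),q.max(0))
```

```text
((255.92355346679688, 182.98406982421875), (99.47332000732422, 103.4985580444336), 131.27410888671875) (205, 133, 102, 101)
[0.50153543 0.06390218 0.24881264] [0.52676469 0.11909157 0.176     ] [0.52732879 0.11580676 0.176     ] [0.50281544 0.06410373 0.28051264] bore-tcp tool [ 0.00125004  0.00027445 -0.03170065] move tool [ 0.04168581 -0.03924121  0.10449603]
[208.88568234 129.27636142] [313.52313695 234.75776805]
```

arm_command([
  [[0.035, -0.033, 0, 0, 0, 0], [0.035, -0.033, 0, 0, 0, 0], [0.034, -0.032, 0, 0, 0, 0], [0, 0, 0.05, 0, 0, 0], [0, 0, 0, 0, 0, 0]],
])

```text
time: 6.33
eef_pos: [0.5251, 0.1163, 0.226]
eef_rot: [[0.931, 0.365, -0.005], [0.365, -0.931, -0.0], [-0.005, -0.002, -1.0]]
ft_force: [-1.4, -0.7, -5.6]
gripper_width: 0.0462
```

arm_command([
  [[0, 0, 0, 0, 0, 0], [0, 0, 0, 0, 0, 0], [0, 0, 0, 0, 0, 0]],
])

```text
time: 6.58
eef_pos: [0.5264, 0.1159, 0.2299]
eef_rot: [[0.931, 0.364, 0.001], [0.364, -0.931, -0.0], [0.001, 0.001, -1.0]]
ft_force: [0.9, 0.8, -4.8]
gripper_width: 0.046
```

Run:
```python
from h import *
s=read_state();e=s['eef_pos'];R=np.array(s['eef_rot']);print(s['time'],e,s['ft_force'])
p=snapshot('wrist');a=snapshot('scene');b=snapshot('side')
out=[]
for q,z in((p,0),(a,5),(b,5)):
    im=q['image'].copy()
    c=proj(q,[[.5273,.1158,.206]])[0]
    if z:
        x,y=c.astype(int);im=cv2.resize(im[y-30:y+30,x-33:x+33],None,fx=6,fy=6,interpolation=2)
    else:
        im=cv2.resize(im[140:440,160:490],None,fx=1.2,fy=1.2)
    out.append(cv2.resize(im,(390,360)));print(c)
cv2.imwrite('pics/c3.png',np.hstack(out)[:, :1170]);cv2.imwrite('pics/c3.png',cv2.resize(np.hstack(out),(800,246),interpolation=3))
# bore and seat
print(proj(p,[[.5273,.1158,.176],[.5273,.1158,.206],e+R@[.00125,.0003,-.0317]]))
```

```text
6.5833 [0.52638599 0.11588528 0.22987635] [ 0.91484524  0.83096752 -4.83609703]
[321.8999016  272.83556613]
[356.04180344 246.12569545]
[304.38595026 177.13483767]
[[321.78909895 255.23241416]
 [321.8999016  272.83556613]
 [321.89214856 325.95797469]]
```

View pics/c3.png

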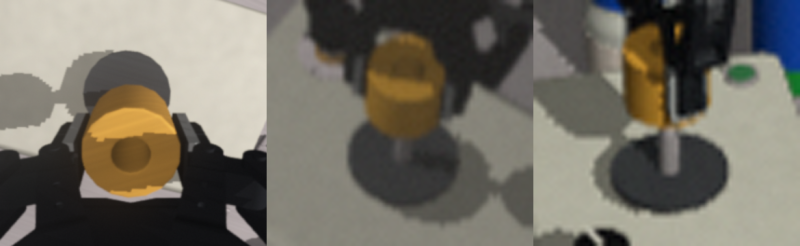

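The ring sits centred over the post in all three views. I'll lower it gently.

arm_command([
  [[0, 0, 0.02, 0, 0, 0], [0, 0, 0.02, 0, 0, 0], [0, 0, 0.02, 0, 0, 0], [0, 0, 0, 0, 0, 0]],
])

```text
time: 7.07
eef_pos: [0.5252, 0.1166, 0.2026]
eef_rot: [[0.931, 0.365, -0.004], [0.365, -0.931, -0.0], [-0.004, -0.001, -1.0]]
ft_force: [-0.0, 0.2, -6.4]
gripper_width: 0.0462
```

arm_command([
  [[0, 0, 0.02, 0, 0, 0], [0, 0, 0.02, 0, 0, 0], [0, 0, 0.015, 0, 0, 0], [0, 0, 0, 0, 0, 0], [0, 0, 0, 0, 0, 0]],
])

```text
time: 7.48
eef_pos: [0.5261, 0.1166, 0.1827]
eef_rot: [[0.931, 0.365, -0.001], [0.365, -0.931, 0.0], [-0.001, -0.0, -1.0]]
ft_force: [-0.0, 0.0, -4.5]
gripper_width: 0.0461
```

arm_command([
  [[0, 0, 0.008, 0, 0, 0], [0, 0, 0.006, 0, 0, 0], [0, 0, 0, 0, 0, 0], [0, 0, 0, 0, 0, 0], [0, 0, 0, 0, 0, 0]],
])

```text
time: 7.9
eef_pos: [0.5265, 0.1166, 0.1779]
eef_rot: [[0.931, 0.365, 0.001], [0.365, -0.931, 0.0], [0.001, 0.0, -1.0]]
ft_force: [1.1, -0.3, 0.0]
gripper_width: 0.0465
```

arm_command([
  [[0, 0, 0, 0, 0, 0], [0, 0, 0, 0, 0, 0], [0, 0, 0, 0, 0, 0], [0, 0, 0, 0, 0, 0], [0, 0, 0, 0, 0, 0]],
], jaw=60)

```text
time: 8.32
eef_pos: [0.5262, 0.1166, 0.1774]
eef_rot: [[0.931, 0.365, 0.0], [0.365, -0.931, 0.0], [0.0, 0.0, -1.0]]
ft_force: [0.0, 0.6, -0.0]
gripper_width: 0.0652
```

arm_command([
  [[0, 0, -0.03, 0, 0, 0], [0, 0, -0.08, 0, 0, 0], [0, 0, -0.08, 0, 0, 0], [0, 0, 0, 0, 0, 0], [0, 0, 0, 0, 0, 0]],
])

```text
time: 8.73
eef_pos: [0.5267, 0.1166, 0.2548]
eef_rot: [[0.931, 0.365, 0.004], [0.365, -0.931, 0.0], [0.003, 0.001, -1.0]]
ft_force: [0.3, -0.6, -1.8]
gripper_width: 0.0653
```

Run:
```python
from h import *
s=read_state();e=s['eef_pos'];R=np.array(s['eef_rot']);print(s['time'],e,s['joints'],s['ft_force'])
p=snapshot('wrist');b=snapshot('side')
cv2.imwrite('pics/w4.png',np.hstack([cv2.resize(p['image'],(480,360)),cv2.resize(b['image'][150:270,250:350],(300,360),interpolation=2)]))
for d in masks_of('damper_head',p): print(round(d['p'],2),np.round(d['point']),int(d['mask'].sum()),onz(p,cen(d['mask']),.19))
for d in masks_of('brass_weight_mid',p): print(round(d['p'],2),np.round(d['point']),int(d['mask'].sum()),onz(p,cen(d['mask']),.19))
```

```text
8.7333 [0.52665582 0.11663123 0.25479557] [-1.66473381e-03  3.44421722e-01  1.28495835e+00  3.03812559e-05
  1.50856090e+00  1.19523961e+00] [ 0.34311855 -0.61064968 -1.76662836]
0.77 [398. 349.] 362 [0.47816535 0.03849307 0.19      ]
0.92 [606. 382.] 815 [ 0.5065985  -0.13161518  0.19      ]
0.89 [496. 442.] 900 [ 0.42894238 -0.0783382   0.19      ]
0.61 [328. 257.] 4907 [0.52402965 0.11528665 0.19      ]
0.58 [ 30. 216.] 4030 [0.48002242 0.30472211 0.19      ]
```

View pics/w4.png

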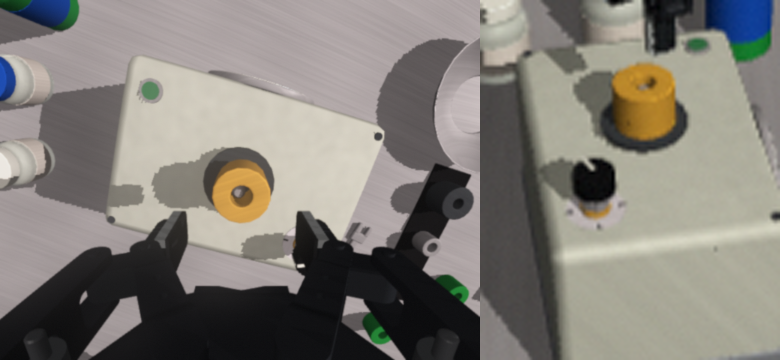

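The weight is down on its seat over the post and released, and the ring is upright in both views. I'm now moving to the damper and turning the wrist to make room for the clockwise turn.

arm_command([
  [[-0.06, 0.057, 0, 0, 0, 0], [-0.06, 0.057, 0, 0, 0, 0], [-0.06, 0.057, 0, 0, 0, 0], [0, 0, 0, 0, 0, -0.0388], [0, 0, 0, 0, 0, -0.0388]],
])

```text
time: 9.35
eef_pos: [0.4834, 0.0253, 0.2527]
eef_rot: [[0.814, 0.581, -0.002], [0.581, -0.814, 0.0], [-0.001, -0.001, -1.0]]
ft_force: [0.6, 0.5, -0.5]
gripper_width: 0.0657
```

arm_command([
  [[0, 0, 0, 0, 0, -0.0388], [0, 0, 0, 0, 0, -0.0388], [0, 0, 0, 0, 0, -0.0388], [0, 0, 0, 0, 0, -0.0388], [0, 0, 0, 0, 0, -0.0388]],
])

```text
time: 9.77
eef_pos: [0.4838, 0.0266, 0.2524]
eef_rot: [[0.331, 0.943, -0.002], [0.943, -0.331, 0.0], [-0.0, -0.002, -1.0]]
ft_force: [1.0, 0.8, -0.4]
gripper_width: 0.065
```

arm_command([
  [[0, 0, 0, 0, 0, -0.0388], [0, 0, 0, 0, 0, -0.0388], [0, 0, 0, 0, 0, -0.0388], [0, 0, 0, 0, 0, -0.0388], [0, 0, 0, 0, 0, -0.0388]],
])

```text
time: 10.18
eef_pos: [0.4838, 0.0267, 0.2524]
eef_rot: [[-0.268, 0.963, -0.002], [0.963, 0.268, 0.0], [0.001, -0.002, -1.0]]
ft_force: [0.3, 0.1, -0.2]
gripper_width: 0.0657
```

arm_command([
  [[0, 0, 0, 0, 0, -0.0388], [0, 0, 0, 0, 0, -0.0388], [0, 0, 0, 0, 0, -0.0388], [0, 0, 0, 0, 0, -0.0388], [0, 0, 0, 0, 0, 0]],
])

```text
time: 10.6
eef_pos: [0.4838, 0.0267, 0.2525]
eef_rot: [[-0.687, 0.726, -0.002], [0.726, 0.687, 0.0], [0.001, -0.001, -1.0]]
ft_force: [-0.2, -0.9, -0.6]
gripper_width: 0.0653
```

Run:
```python
from h import *
s=read_state();e=s['eef_pos'];R=np.array(s['eef_rot']);print(s['time'],e,s['joints'],s['ft_force'])
p=snapshot('wrist')
for d in masks_of('damper_head',p):
    c=cen(d['mask']);X=onz(p,c,.19);print(round(d['p'],2),c,int(d['mask'].sum()),X,R.T@(X-e))
q=proj(p,[[.484,.0265,.198]])[0];print(q)
x,y=np.clip(q.astype(int),[150,120],[490,360]);cv2.imwrite('pics/w5.png',cv2.resize(p['image'][y-120:y+120,x-150:x+150],None,fx=2,fy=2));print(x-150,y-120)
```

```text
10.6 [0.48382981 0.0266711  0.25247614] [-1.89843556e-01  2.50303141e-01  1.42930532e+00 -2.67493094e-05
  1.46382469e+00 -9.47503897e-01] [-0.19069315 -0.85644433 -0.57851247]
0.69 [325.9428848  251.05517909] 2066 [0.48437554 0.0289667  0.19      ] [0.00120019 0.0020425  0.06247578]
[322.92949625 257.24856404]
172 137
```

View pics/w5.png

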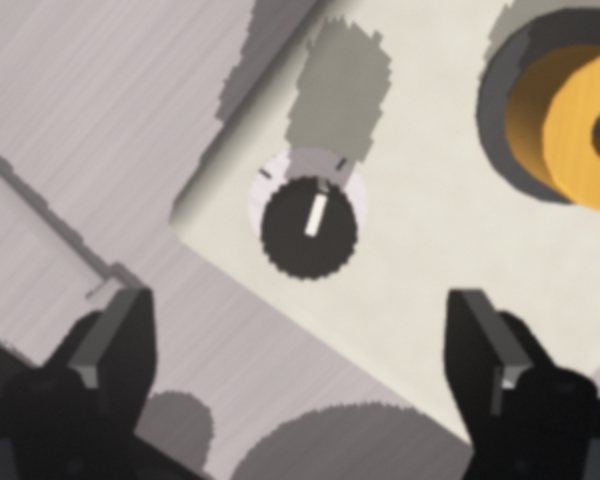

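The thumbscrew head is centred near (326,252) with its white line pointing about 122° in the world. If zero is along the scale's x axis, that puts it roughly 2 rad off its seat. The brass ring is well clear, so I'll correct 2–3 mm and descend.

arm_command([
  [[0.006, 0.005, 0.06, 0, 0, 0], [0, 0, 0.07, 0, 0, 0], [0, 0, 0.074, 0, 0, 0], [0, 0, 0, 0, 0, 0], [0, 0, 0, 0, 0, 0]],
])

```text
time: 11.12
eef_pos: [0.4836, 0.0298, 0.1714]
eef_rot: [[-0.682, 0.731, -0.003], [0.731, 0.682, 0.001], [0.002, -0.002, -1.0]]
ft_force: [-0.1, 0.6, 1.4]
gripper_width: 0.0655
```

arm_command([
  [[0, 0, 0, 0, 0, 0], [0, 0, 0, 0, 0, 0], [0, 0, 0, 0, 0, 0], [0, 0, 0, 0, 0, 0], [0, 0, 0, 0, 0, 0]],
], jaw=255, newtons=30)

```text
time: 11.53
eef_pos: [0.4847, 0.0297, 0.1733]
eef_rot: [[-0.684, 0.73, 0.003], [0.73, 0.684, -0.0], [-0.003, 0.002, -1.0]]
ft_force: [-0.3, 0.5, 7.8]
gripper_width: 0.029
```

arm_command([
  [[0, 0, 0, 0, 0, 0], [0, 0, 0, 0, 0, 0], [0, 0, 0, 0, 0, 0], [0, 0, 0, 0, 0, 0]],
])

```text
time: 11.87
eef_pos: [0.4847, 0.0297, 0.1733]
eef_rot: [[-0.684, 0.73, 0.003], [0.73, 0.684, -0.0], [-0.003, 0.002, -1.0]]
ft_force: [0.1, 0.6, 6.6]
gripper_width: 0.0292
```

Run:
```python
from h import *
s=read_state();print(s['time'],s['eef_pos'],s['joints'],s['ft_force'],s['torque'],s['gripper_width'])
```

```text
11.8667 [0.48472061 0.02974295 0.17327593] [-1.83256117e-01  3.22369321e-01  1.57054762e+00  3.13916784e-04
  1.24528346e+00 -9.36339385e-01] [0.13367221 0.60070598 6.64783702] [ 0.15429581  0.02821939 -0.00375823] 0.029183611612485654
```

arm_command([
  [[0, 0, 0, 0, 0, 0.033], [0, 0, 0, 0, 0, 0.033], [0, 0, 0, 0, 0, 0.033], [0, 0, 0, 0, 0, 0.033], [0, 0, 0, 0, 0, 0.033]],
])

```text
time: 12.28
eef_pos: [0.4849, 0.0298, 0.1733]
eef_rot: [[-0.228, 0.974, 0.004], [0.974, 0.228, -0.0], [-0.001, 0.004, -1.0]]
ft_force: [0.7, 0.8, 6.4]
gripper_width: 0.0292
```

arm_command([
  [[0, 0, 0, 0, 0, 0.033], [0, 0, 0, 0, 0, 0.033], [0, 0, 0, 0, 0, 0.033], [0, 0, 0, 0, 0, 0], [0, 0, 0, 0, 0, 0]],
])

```text
time: 12.7
eef_pos: [0.485, 0.0298, 0.1733]
eef_rot: [[0.077, 0.997, 0.004], [0.997, -0.077, -0.0], [0.0, 0.004, -1.0]]
ft_force: [1.4, 3.1, 5.8]
gripper_width: 0.0295
```

```bash
cat > st.py <<'E'
from h import *
s=read_state();R=np.array(s['eef_rot']);print(s['time'],np.round(s['eef_pos'],4),'yaw',np.degrees(np.arctan2(R[1,0],R[0,0])),'j6',s['joints'][5],'eff6',s['joint_efforts'][5],np.round(s['ft_force'],2),np.round(s['torque'],3),s['gripper_width'])
E
python3 st.py
```

```text
12.7 [0.485  0.0298 0.1733] yaw 85.59232470748326 j6 -0.10643330003352826 eff6 0.15988797415047884 [1.38 3.08 5.78] [ 0.275 -0.192 -0.039] 0.02950791819994293
```

arm_command([
  [[0, 0, 0, 0, 0, 0.033], [0, 0, 0, 0, 0, 0.033], [0, 0, 0, 0, 0, 0.033], [0, 0, 0, 0, 0, 0.033], [0, 0, 0, 0, 0, 0.033]],
])

```text
time: 13.12
eef_pos: [0.4851, 0.0298, 0.1733]
eef_rot: [[0.564, 0.825, 0.004], [0.825, -0.564, -0.0], [0.002, 0.004, -1.0]]
ft_force: [2.2, 1.4, 6.0]
gripper_width: 0.029
```

arm_command([
  [[0, 0, 0, 0, 0, 0.033], [0, 0, 0, 0, 0, 0.033], [0, 0, 0, 0, 0, 0.033], [0, 0, 0, 0, 0, 0], [0, 0, 0, 0, 0, 0]],
])

```text
time: 13.53
eef_pos: [0.4852, 0.0297, 0.1733]
eef_rot: [[0.787, 0.617, 0.005], [0.617, -0.787, -0.0], [0.003, 0.003, -1.0]]
ft_force: [1.7, 0.5, 5.4]
gripper_width: 0.0293
```

```bash
python3 st.py
```

```text
13.5333 [0.4852 0.0297 0.1733] yaw 38.06962293164885 j6 0.7229589165108484 eff6 0.15962159726768732 [1.71 0.45 5.42] [ 0.174 -0.356 -0.101] 0.029253147481669458
```

arm_command([
  [[0, 0, 0, 0, 0, 0.033], [0, 0, 0, 0, 0, 0.033], [0, 0, 0, 0, 0, 0.033], [0, 0, 0, 0, 0, 0], [0, 0, 0, 0, 0, 0]],
])

```text
time: 13.95
eef_pos: [0.485, 0.0295, 0.1733]
eef_rot: [[0.938, 0.346, 0.004], [0.346, -0.938, -0.001], [0.003, 0.002, -1.0]]
ft_force: [0.6, 0.6, 6.9]
gripper_width: 0.0288
```

```bash
python3 st.py
```

```text
13.95 [0.485  0.0295 0.1733] yaw 20.261152690659532 j6 1.033817146067611 eff6 0.17091359943151474 [0.58 0.55 6.94] [ 0.068 -0.136  0.008] 0.028820289612845405
```

arm_command([
  [[0, 0, 0, 0, 0, 0.033], [0, 0, 0, 0, 0, 0.033], [0, 0, 0, 0, 0, 0], [0, 0, 0, 0, 0, 0]],
])

```text
time: 14.28
eef_pos: [0.485, 0.0295, 0.173]
eef_rot: [[0.989, 0.149, 0.004], [0.149, -0.989, -0.001], [0.004, 0.001, -1.0]]
ft_force: [2.5, 0.1, 7.6]
gripper_width: 0.0291
```

```bash
python3 st.py
```

```text
14.2833 [0.485  0.0295 0.173 ] yaw 8.564379191237265 j6 1.2379004851159994 eff6 0.20216966047883034 [2.48 0.08 7.58] [-0.072 -0.28  -0.018] 0.02908671446312181
```

arm_command([
  [[0, 0, 0, 0, 0, 0.033], [0, 0, 0, 0, 0, 0.033], [0, 0, 0, 0, 0, 0], [0, 0, 0, 0, 0, 0]],
])

```text
time: 14.62
eef_pos: [0.4846, 0.0295, 0.1727]
eef_rot: [[0.998, -0.056, 0.003], [-0.056, -0.998, -0.001], [0.003, 0.0, -1.0]]
ft_force: [0.7, -0.9, 6.5]
gripper_width: 0.029
```

```bash
python3 st.py
python3 - <<'E'
from h import *
p=snapshot('wrist');q=proj(p,[[.484,.029,.198]])[0];print(q)
x,y=q.astype(int);y=min(y,400);cv2.imwrite('pics/w6.png',cv2.resize(p['image'][y-80:y+80,x-100:x+100],None,fx=3,fy=3,interpolation=2))
E
```

```text
14.6167 [0.4846 0.0295 0.1727] yaw -3.2348121104657492 j6 1.4437446530044311 eff6 0.1736934995278716 [ 0.75 -0.86  6.52] [-0.142 -0.233 -0.106] 0.02900774373876253
[322.07015029 321.88923208]
```

View pics/w6.png

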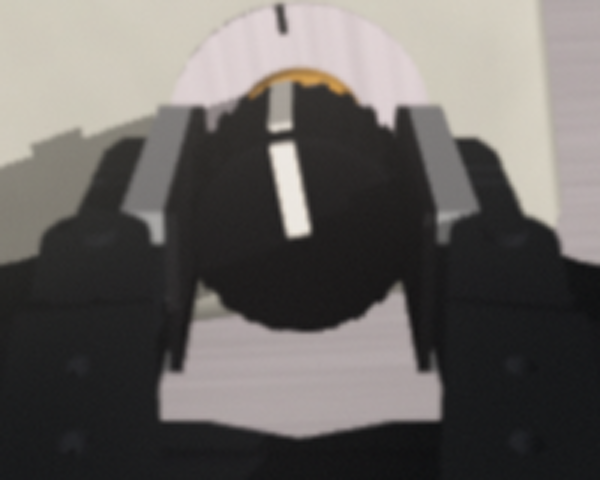

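The white line lies along the scale's x axis at world ~6°, in line with the tick. The head stopped after ~116° while the pads slipped the last 20°, so it is fully seated. Backing off 90°.

arm_command([
  [[0, 0, 0, 0, 0, -0.0333], [0, 0, 0, 0, 0, -0.0333], [0, 0, 0, 0, 0, -0.0333], [0, 0, 0, 0, 0, -0.0333], [0, 0, 0, 0, 0, -0.0333]],
])

```text
time: 15.08
eef_pos: [0.4846, 0.0294, 0.1727]
eef_rot: [[0.891, 0.455, 0.003], [0.455, -0.891, -0.001], [0.002, 0.002, -1.0]]
ft_force: [1.3, -2.3, 5.4]
gripper_width: 0.0291
```

arm_command([
  [[0, 0, 0, 0, 0, -0.0333], [0, 0, 0, 0, 0, -0.0333], [0, 0, 0, 0, 0, -0.0333], [0, 0, 0, 0, 0, -0.0333], [0, 0, 0, 0, 0, -0.0333]],
])

```text
time: 15.5
eef_pos: [0.4847, 0.0293, 0.1727]
eef_rot: [[0.544, 0.839, 0.003], [0.839, -0.544, -0.001], [0.001, 0.003, -1.0]]
ft_force: [1.6, -1.7, 5.5]
gripper_width: 0.029
```

arm_command([
  [[0, 0, 0, 0, 0, -0.0333], [0, 0, 0, 0, 0, -0.0333], [0, 0, 0, 0, 0, -0.0333], [0, 0, 0, 0, 0, -0.0333], [0, 0, 0, 0, 0, -0.0333]],
])

```text
time: 15.92
eef_pos: [0.4849, 0.0292, 0.1727]
eef_rot: [[0.053, 0.999, 0.003], [0.999, -0.053, -0.001], [-0.001, 0.003, -1.0]]
ft_force: [2.6, -1.8, 4.6]
gripper_width: 0.0289
```

arm_command([
  [[0, 0, 0, 0, 0, 0], [0, 0, 0, 0, 0, 0], [0, 0, 0, 0, 0, 0], [0, 0, 0, 0, 0, 0], [0, 0, 0, 0, 0, 0]],
])

```text
time: 16.33
eef_pos: [0.4849, 0.0292, 0.1727]
eef_rot: [[0.06, 0.998, 0.003], [0.998, -0.06, -0.001], [-0.001, 0.003, -1.0]]
ft_force: [3.0, -3.0, 6.0]
gripper_width: 0.0291
```

```bash
python3 st.py
python3 - <<'E'
from h import *
p=snapshot('wrist');cv2.imwrite('pics/w7.png',cv2.resize(p['image'][160:440,130:510],None,fx=2,fy=2,interpolation=2))
b=snapshot('side');print(proj(p,[[.484,.029,.198]]))
im=cv2.resize(p['image'][240:400,222:422],(500,400),interpolation=2);jm=cv2.resize(b['image'][150:250,250:325],(300,400),interpolation=2)
cv2.imwrite('pics/w7.png',np.hstack([im,jm]))
E
```

```text
16.3333 [0.4849 0.0292 0.1727] yaw 86.58262081782675 j6 -0.12391625524149749 eff6 0.05882898112758994 [ 2.96 -2.99  5.99] [-0.386 -0.409  0.057] 0.029146508296115425
[[320.72442508 321.09499791]]
```

View pics/w7.png

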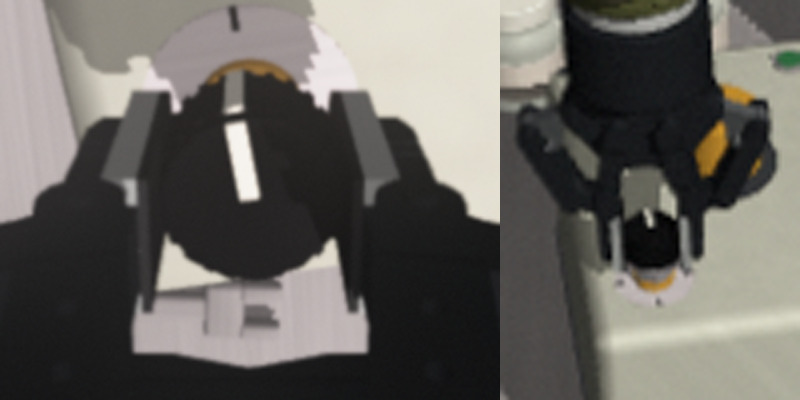

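The white line kept the same angle to the jaws, so there was no slip, and it now points to world ~96°, aligned with the next tick. That is 90° off the seat, with the head gripped at 29 mm. Handing in.

```bash
python3 -c "
from plant import *
print(close_job())"
```

```text
the job is handed in; nothing more can be done
None
```

The brass weight is on the scale seat and released, and the damper thumbscrew is a quarter turn off its seat and still gripped. I handed the job in at about 16 s of the 61 s allowed, and it reports no verdict.

- **Weight:** I lowered the ring over the post until the wrist force fell to zero, so the seat was carrying it, and then opened the fingers. Pictures after the release showed it upright on the disc. In the last picture the gripper partly hid it, so that check is partial.
- **Seating the thumbscrew:** I turned it clockwise 136°. The head stopped after about 116° and the pads slipped the last 20°. The white line then lay along the scale's x axis, in line with the tick. The wrist moment gave no clear sign of the stop, so the seating rests on the picture and the slip.
- **Quarter turn back:** I backed it off 89.8° (about 1.57 rad) with no visible slip; the line kept its angle to the jaws. The opening is 29 mm on the 30 mm head, with a 30 N grip set. The grasp point is within about 3 mm of where the cameras put the axis.
- **Other things on the bench:** I touched nothing else as far as I could see, but I did not re-measure their positions at the end.

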